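Fetch the adapter ring from the back of the lens bay

TASK

The mount adapter ring lies at the back of the plywood bay, behind the solvent bottle and the zoom lens. Stand both of those on the dark rubber mat, then fetch the ring and lay it flat and centred on the chrome mount of the other lens that stands waiting on the bench, and when it lies there put the bottle and the zoom lens back in the bay, each exactly on the spot where it stood before. Keep everything upright and leave the waiting lens and the rest of the bench as they are.

Things in the scene. Friction and masses are not known exactly. Their poses are not given: they have to be found in the camera images.
- solvent_bottle: White plastic solvent bottle with a red spout. Round body 49 mm in diameter from the foot up to 100 mm, narrower shoulder 25 mm in diameter to 122 mm, thin spout to 152 mm. About 0.14 kg. Origin: centre of its foot; z up along its axis. Stands upright in the bay at the start, on one of the two dark rounds of the bay floor (left or right varies); it must return to the very spot where it was at the start. (Another such bottle stands far back by the vice and plays no part.)
- zoom_lens: Black zoom lens standing upright on its rear end: a cylinder 67 mm in diameter and 98 mm high, about 0.4 kg, its axis 2 mm to the +y side of its origin in its own frame. Origin: on the underside; z up. Stands in the bay at the start, on the other dark round; it must return to the very spot where it was at the start.
- adapter_ring: Black mount adapter ring, 58 mm in outer diameter and 10 mm thick, about 45 g, lying flat on the bay floor near the back panel, midway behind the bottle and the zoom lens. Only its outside can be gripped (the hole is solid to the fingers). Origin: centre of its underside; z up.
- mount_lens: Waiting lens: black barrel 68 mm in diameter and 66 mm high, standing on its front on the bench with its chrome bayonet mount on top, to the left or right of the bay, outside it. The top is flat to stand things on. About 0.2 kg, loose. Origin: centre of its underside; the middle of the mount is 66 mm above it.
- bay: Plywood storage bay, fixed, open at the front (its -x side) and on top: floor 150 mm (x) by 224 mm (y), 6 mm thick; back panel 60 mm high, its inner face at x = +69 mm; side cheeks at y = +-106 mm, 22 mm high in front and 45 mm high at the back. Two dark rounds 72 mm in diameter in its floor at x = -25, y = +-57 mm show where bottle and zoom lens stand, within 5 mm; the ring lies about x = +25, y = 0 mm. Origin: centre of its underside.
- mat: Plain dark rubber mat lying on the bench, fixed, 220 mm (x) by 160 mm (y), 3 mm thick: the side area for the bottle and the zoom lens. On the other side of the bay from the waiting lens. Origin: centre of its underside.
- tape_white: Bystander: roll of white masking tape lying flat in front of the bay, 54 mm in diameter, 17 mm high; not the ring. Leave it alone. Origin: centre of its underside.
- film_can: Bystander: white film canister with green lid, 34 mm in diameter, 51 mm high, standing in front of the bay. Leave it alone. Origin: centre of its underside.
- swab_tin: Bystander: tin of cotton swabs behind the bay, 58 mm in diameter, 52 mm high, swabs up to 89 mm. Leave it alone. Origin: centre of its underside.
Not all that is in view belongs to the job. What is shaped like the zoom_lens but orange or turquoise is not meant.

How it is judged:
By the outcome, as a careful person would: the job done as asked, in the order asked, and still so for the second after the job is handed in, with the robot touching nothing.
It also fails if it takes over 120 s, if anything falls off the work surface, if the arm or the gripper's body presses on something with over 40 N, if the wrist force passes 120 N, or if a joint passes its speed limit or range.

ROBOT

A 7-joint arm with a two-finger parallel gripper is mounted at the origin on a cart in front of the work surface, level with it; the furniture and walls round the work are solid. World frame = base frame: x ahead of the robot, y to its left, z up, the work surface at z = 0. Lengths are in m, angles in rad, forces in N, time in s.
With the tool pointing down it reaches from about 0.425 to 0.875 m from the base axis. Payload 4.7 kg.
Tool frame: the origin (TCP) lies at the very end of the fingers, on their centre line; the grasp point (between the pads) lies 19 mm behind it; z points along the fingers, y is the line along which they close (so a half turn about z gives the same grasp; the last joint's range is limited). The gripper opens to 87 mm and grips with 3 to 60 N. Pads are 19 mm wide; open, the fingers measure 117 mm over their backs; the gripper's body (75 mm by 190 mm) begins 51 mm behind the grasp point.
Start: joints at [-1.28, 0.321, -0.07, 1.45, 0.023, 1.371, -0.057], TCP at [0.178, 0.625, 0.223] pointing down, gripper open.
Joint ranges: [-2.86, 2.86], [-0.3, 2.09], [-1.38, 1.24], [0.06, 2.45], [-1.56, 4.7], [0.09, 2.05], [-2.69, 2.69]. Speed limits (rad/s): [2.57, 2.57, 3.14, 3.14, 3.14, 3.14, 3.14].

INTERFACE

Orientations are given as a unit quaternion [x, y, z, w].
In Python, from bench import r, jaws, solver, readout, vision, finish_job gives the robot as it stands. The module is installed in compiled form; this text tells all that it offers. Calls block until the motion is done:
- r.move_pose(position, orientation): joint-space move of the TCP to a pose.
- r.line_to(position, velocity=0.15, rotation=None): straight line of the TCP; rotation=None keeps the orientation; velocity is the mean speed in m/s.
- r.goto_joints(angles): joint-space move.
- jaws.grip(opening): opening from 0.0 (shut) to 1.0 (fully open); the grip force is fixed at half the most; returns when the fingers have stopped.
- r.hold(seconds).
- solver.ik(position, orientation): joint angles nearest the present ones, or None.
- readout.read_state(): the state.
- vision.camera(name): name is "scene" or "top" or "wrist"; returns a dict with "color" (384x512x3 uint8, blue, green, red), "vfov" (degrees; the focal length in pixels is half the picture's height over the tangent of half this angle, whatever the lens; pixels are square), "cx", "cy" (the principal point, pixels), "camera_from_world" (4x4, takes a point from world to camera coordinates). Camera axes: x right, y down, z forward; pixel columns grow to the right and rows downward; lengths in m; the calibration is good to about 2 mm. A picture is of the moment at which its call begins. There is no depth.
A pose or a line that the arm cannot do raises r.MotionError and nothing moves.
- finish_job(): hands the job in; it is judged then, once.
The state is a dict: "clock": time; "joint_pos": joint angles; "dq": joint speeds; "joint_efforts": joint torques, N m; "eef_pos": TCP position; "orientation": TCP orientation; "wrist_force": force on the tool from outside, world axes, zero at the start; "moment": the same for the moment, N m; "gripper_width": opening from 0.0 (shut) to 1.0 (fully open); "grip_force": force on a finger pad.
Only numpy, scipy, OpenCV 4.12 (cv2) and the standard library are available. Lean on these libraries where they do the work, as an engineer would, in place of code of your own. Each camera call takes 0.05 s, during which the arm holds its last target. There are 200 camera calls.

## Working session

There is one attempt and no reset: what is moved stays moved. The work goes in short steps, each a Python script; the robot and the scene stay as the last script left them, time stands still between calls to the robot, and variables do not carry over. Pictures are saved under pics/ and viewed, at most 14 in all, crops included, and the job is handed in when it is done.

```bash
mkdir -p pics; cat > h.py <<'E'
import numpy as np, cv2
from bench import r, jaws, solver, readout, vision, finish_job
def snap(cam,name,crop=None,s=1):
    c=vision.camera(cam); np.savez('pics/'+name+'.npz',**{k:np.asarray(v) for k,v in c.items()})
    im=c['color']
    if crop: x0,y0,x1,y1=crop; im=im[y0:y1,x0:x1]
    cv2.imwrite('pics/'+name+'.png',cv2.resize(im,None,fx=s,fy=s,interpolation=cv2.INTER_CUBIC)); return c
def load(name): return np.load('pics/'+name+'.npz')
def _f(c): return c['color'].shape[0]/2/np.tan(np.radians(float(c['vfov']))/2)
def px2w(c,u,v,z):
    T=c['camera_from_world']; R=T[:3,:3]; o=-R.T@T[:3,3]
    d=R.T@np.array([(u-c['cx'])/_f(c),(v-c['cy'])/_f(c),1]); return o+d*(z-o[2])/d[2]
def w2px(c,p):
    q=c['camera_from_world']@np.r_[p,1]; return np.array([c['cx']+_f(c)*q[0]/q[2],c['cy']+_f(c)*q[1]/q[2]])
def quat(yaw):  # tool down, tool y axis at angle yaw from world... (see Q)
    from scipy.spatial.transform import Rotation as R
    return (R.from_euler('z',yaw)*R.from_quat([1,0,0,0])).as_quat()
E
python3 - <<'E'
from h import *
for n in('scene','top','wrist'):
    c=snap(n,n+'0',s=1.5); T=c['camera_from_world']; print(n,c['vfov'],c['cx'],c['cy'],(-T[:3,:3].T@T[:3,3]).round(3))
s=readout.read_state(); print(s)
E
```

```text
scene 52.02984414072985 250.36748634932476 193.7514264207873 [ 0.015 -0.381  0.879]
top 43.12240539447139 257.542068144618 193.70170998435302 [ 0.257 -0.042  1.51 ]
wrist 61.64423627103626 251.69441135695985 194.10684795959588 [0.096 0.649 0.385]
{'clock': 0.15, 'joint_pos': array([-1.27989603,  0.32162763, -0.07008566,  1.45134976,  0.02258047,
        1.37078148, -0.05689479]), 'dq': array([ 0.00068037, -0.00453599,  0.00082995, -0.00435181, -0.00134656,
       -0.00077323,  0.00099186]), 'joint_efforts': array([-6.52693834e-04, -4.91800439e+01, -4.05040411e-01, -3.12871671e+01,
       -6.38770731e-02,  4.05948737e-02,  1.12589901e-04]), 'eef_pos': array([0.17756106, 0.6248713 , 0.22175165]), 'orientation': array([ 1.37946050e-01,  9.90439504e-01, -6.86990009e-04, -6.33931292e-05]), 'wrist_force': array([ 0.61249161, -0.39626324, -0.45984145]), 'moment': array([-0.01301905, -0.01500036,  0.04215585]), 'grip_force': 0.0, 'gripper_width': 0.9979475352280948}
```

View pics/scene0.png

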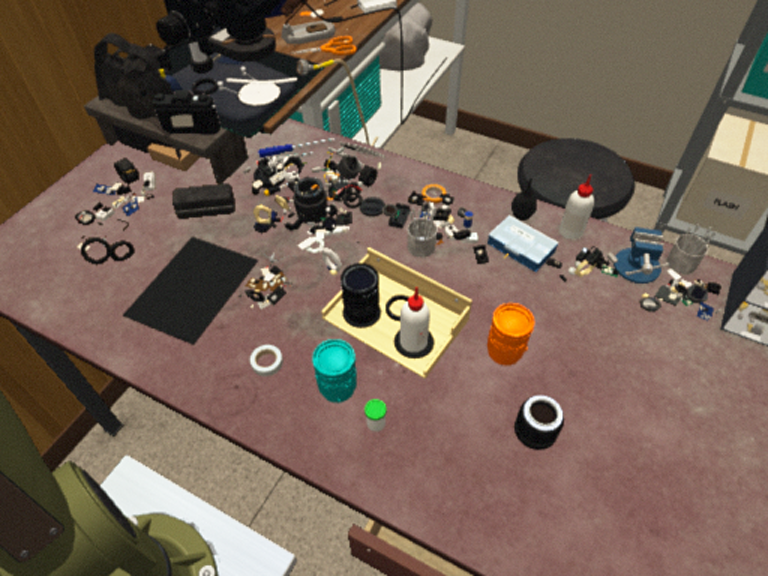

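View pics/top0.png

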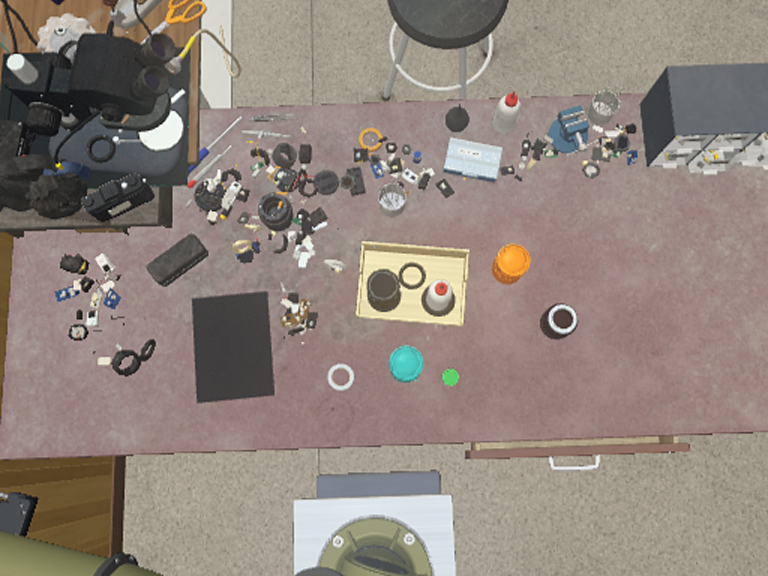

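The zoom-lens-like things are the black one in the bay (scene 360,295), turquoise (335,370), orange (510,333), and a black one in the back clutter (310,200). The black one in the bay fits. For the bottles, the one in the bay (413,330) fits, and the one by the vice (578,210) does not. The ring is in the bay (398,306); the white tape (265,360) and the rings on the left are not it. The mat is on the left and the waiting lens on the right (540,420).

```bash
python3 - <<'E'
from h import *
c=load('top0')
for n,u,v,z in [('zoom',383,285,.104),('bottle',440,288,.158),('ring',412,275,.016),('mount',562,319,.066),('bayFL',357,317,.02),('bayFR',464,325,.02),('bayBL',362,243,.06),('bayBR',467,250,.06),('matBL',192,297,.003),('matBR',268,292,.003),('matFR',274,395,.003),('matFL',198,402,.003),('swab',392,197,.06),('orange',512,257,.1),('turq',406,360,.1),('film',450,377,.051),('tape',341,377,.017),('litter',296,310,.02)]:
    print(n,px2w(c,u/1.5,v/1.5,z).round(3))
for p in([.55,.05,.4],[.6,0,.42],[.6,-.3,.3],[.45,.4,.2]):
    for y in (0,np.pi): print(p,y,solver.ik(p,quat(y)))
E
```

```text
zoom [ 0.56  -0.037  0.104]
bottle [ 0.538 -0.145  0.158]
ring [ 0.598 -0.099  0.016]
mount [ 0.485 -0.393  0.066]
bayFL [0.512 0.019 0.02 ]
bayFR [ 0.487 -0.201  0.02 ]
bayBL [0.659 0.003 0.06 ]
bayBR [ 0.636 -0.212  0.06 ]
matBL [0.571 0.367 0.003]
matBR [0.575 0.207 0.003]
matFR [0.359 0.195 0.003]
matFL [0.35  0.351 0.003]
swab [ 0.756 -0.062  0.06 ]
orange [ 0.608 -0.296  0.1  ]
turq [ 0.41  -0.076  0.1  ]
film [ 0.378 -0.164  0.051]
tape [0.389 0.056 0.017]
litter [0.531 0.146 0.02 ]
[0.55, 0.05, 0.4] 0 [-0.72493485  0.08689512  0.64254213  1.39832465 -0.05230421  1.67349941
 -1.66036874]
[0.55, 0.05, 0.4] 3.141592653589793 [-0.67983535  0.08553525  0.59245718  1.39698228 -0.04797577  1.6734814
  1.4768012 ]
[0.6, 0, 0.42] 0 [-0.63257258  0.23295425  0.75225994  1.23600138 -0.16049975  1.73199593
 -1.49073451]
[0.6, 0, 0.42] 3.141592653589793 [-0.61450554  0.22965164  0.72734962  1.23540016 -0.15393615  1.73143031
  1.64563689]
[0.6, -0.3, 0.3] 0 [-0.11529482  0.41269833  0.77066062  1.29139298 -0.28325057  1.5468243
 -0.95216872]
[0.6, -0.3, 0.3] 3.141592653589793 [-0.01916863  0.38352746  0.62169758  1.28767452 -0.21982145  1.53778094
  2.14545083]
[0.45, 0.4, 0.2] 0 [-1.1273863   0.23858938  0.42072953  1.62265803 -0.10029415  1.30176067
 -2.26132188]
[0.45, 0.4, 0.2] 3.141592653589793 [-0.83161058  0.22922596  0.07137551  1.61153687 -0.01681144  1.30142956
  0.81317462]
```

```bash
python3 - <<'E'
from h import *
r.move_pose([.40,.3,.30],quat(np.pi-.113))
r.move_pose([.635,-.10,.30],quat(np.pi-.113))
c=snap('wrist','w1',s=1.56); T=c['camera_from_world']; print((-T[:3,:3].T@T[:3,3]).round(3), readout.read_state()['eef_pos'],readout.read_state()['clock'])
E
```

```text
[ 0.551 -0.088  0.463] [ 0.63521748 -0.09794253  0.29988012] 3.3917
```

View pics/w1.png

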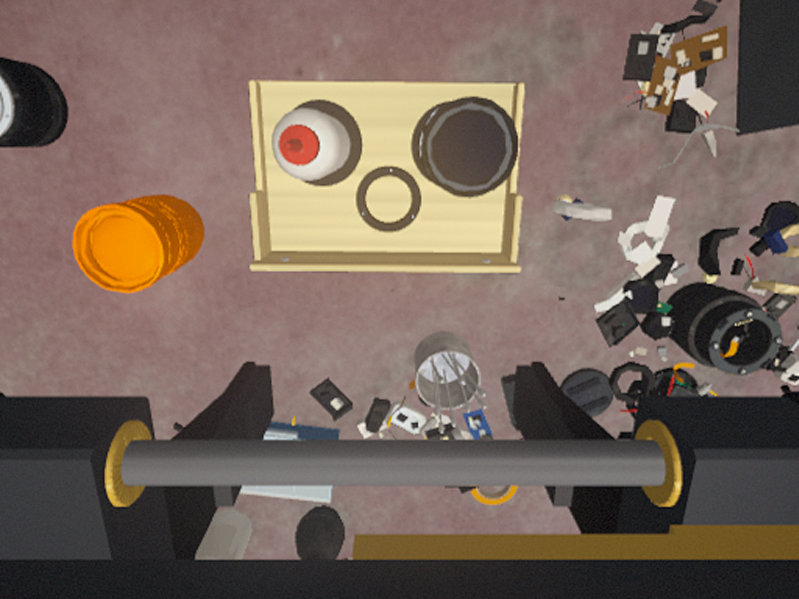

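The image is rotated 180°: the bottle spout is at (298,145), the zoom lens top at (470,148), the ring at (389,198) and the mount lens at the left edge. I'll enlarge the bay.

```bash
python3 - <<'E'
from h import *
c=load('w1'); cv2.imwrite('pics/w1c.png',cv2.resize(c['color'][45:185,150:345],None,fx=4,fy=4,interpolation=cv2.INTER_CUBIC))
E
```

```text
(no output)
```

View pics/w1c.png

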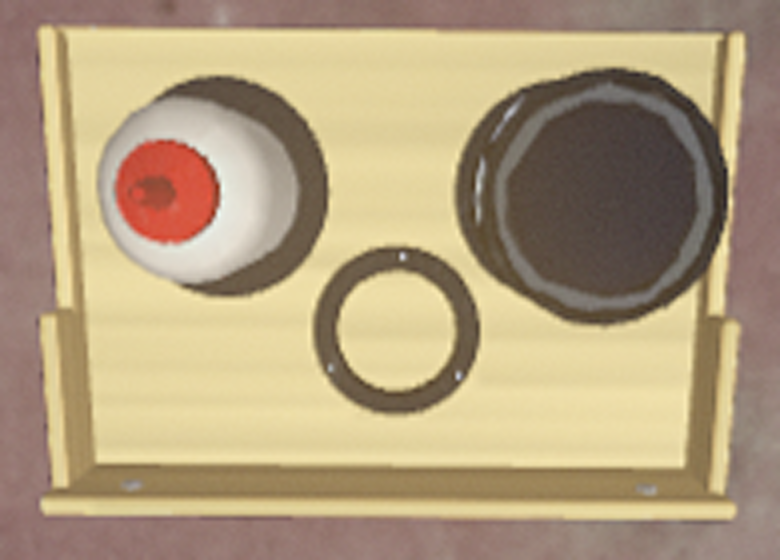

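```bash
python3 - <<'E'
from h import *
c=load('w1')
for n,x,y,z in [('zoom',605,197,.104),('zoomgrey',605,197,.104),('spout tip',152,191,.158),('red base',167,192,.128),('body top',190,190,.106),('ring',397,330,.016),('roundR',328,187,.006),('roundT',222,76,.006),('roundB',228,297,.006),('cheekFL',53,28,.028),('cheekFR',732,33,.028),('panelL',42,515,.06),('panelR',736,518,.06),('floorL',95,465,.006),('floorR',687,467,.006)]:
    print(n,px2w(c,150+(x-.5)/4,45+(y-.5)/4,z).round(4))
for v in([.57,-.1,.006],):print(w2px(c,v))
E
```

```text
zoom [ 0.5598 -0.0358  0.104 ]
zoomgrey [ 0.5598 -0.0358  0.104 ]
spout tip [ 0.546  -0.1453  0.158 ]
red base [ 0.5462 -0.1473  0.128 ]
body top [ 0.546  -0.1451  0.106 ]
ring [ 0.5977 -0.0964  0.016 ]
roundR [ 0.5489 -0.1144  0.006 ]
roundT [ 0.5105 -0.1447  0.006 ]
roundB [ 0.5812 -0.1536  0.006 ]
cheekFL [ 0.493  -0.1921  0.028 ]
cheekFR [0.5174 0.0176 0.028 ]
panelL [ 0.6389 -0.2157  0.06  ]
panelR [0.6644 0.0064 0.06  ]
floorL [ 0.6345 -0.2102  0.006 ]
floorR [0.6586 0.0021 0.006 ]
[244.28986707 106.46915066]
```

```bash
cat >> h.py <<'E'
Y=np.pi-.113
def st(): s=readout.read_state(); print(round(s['clock'],2),s['eef_pos'].round(4),'w',round(s['gripper_width'],3),'gf',round(s['grip_force'],1),'F',s['wrist_force'].round(1)); return s
E
python3 - <<'E'
from h import *
q=quat(Y)
for p in([.52,.28,.11],[.42,.28,.06],[.52,.28,.27],[.485,-.393,.09],[.598,-.096,.01]): print(solver.ik(p,q) is not None)
r.line_to([.546,-.146,.27],.25); r.line_to([.546,-.146,.110],.12); r.hold(.2)
st(); snap('wrist','b0'); jaws.grip(0.0); r.hold(.2); st(); snap('wrist','b1')
a,b=load('b0')['color'],load('b1')['color']
cv2.imwrite('pics/bb.png',np.hstack([cv2.resize(i[:,130:380],None,fx=1.56,fy=1.56) for i in(a,b)]))
E
```

```text
True
True
True
True
True
5.64 [ 0.5463 -0.146   0.1105] w 0.995 gf 0.0 F [ 0.9 -0.4 -0.4]
6.93 [ 0.5459 -0.146   0.1099] w 0.279 gf 29.9 F [ 1.  -0.5  0.3]
```

View pics/bb.png

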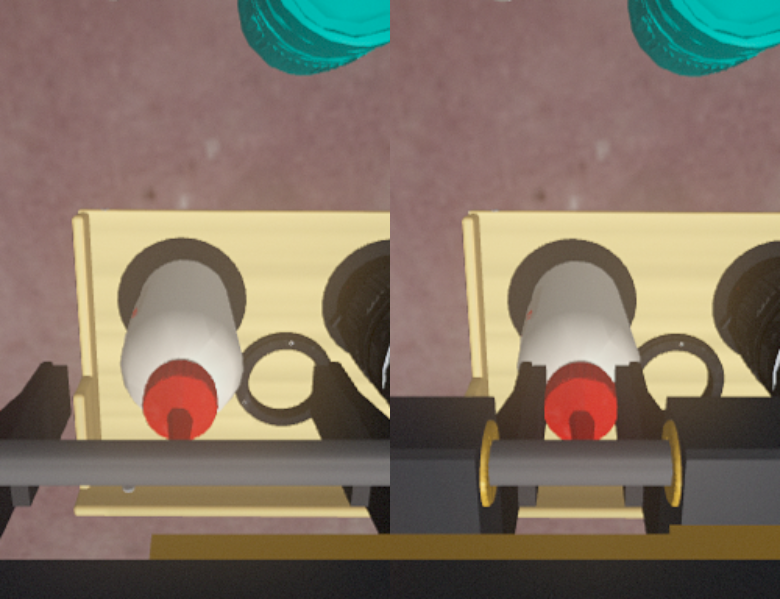

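Bottle gripped. The cap shifted about 10 px in the picture, so I'll quantify cap and foot shifts.

```bash
python3 - <<'E'
from h import *
a,b=load('b0'),load('b1')
for n in(a,b):
    im=n['color'].astype(int); red=(im[...,2]-im[...,1]>80)
    gray=im.sum(2)/3
    for v in(174,180,186,192,198):
        row=gray[v,200:300]; g=np.diff(row); l=np.argmax(g[:45]); rr=45+np.argmin(g[45:65]) if 1 else 0
        # subpixel crossing of mid level
        m=110; up=[200+i+(m-row[i])/(row[i+1]-row[i]) for i in range(99) if row[i]<m<=row[i+1]]; dn=[200+i+(m-row[i])/(row[i+1]-row[i]) for i in range(99) if row[i]>=m>row[i+1]]
        print(v,np.round(up,1),np.round(dn,1))
    ys,xs=np.nonzero(red[225:275,200:290]); print('red',xs.min()+200,xs.max()+200)
    for z in(.006,.106,.128,.158): print(z,w2px(n,[.546,-.146,z]).round(1))
E
```

```text
174 [227.9 282.9] [209.6 267.5]
180 [223.2 285.3] [207.3 272. ]
186 [220.5 286.5] [205.7 274.9]
192 [217.9 287.2] [205.3 276.4]
198 [215.8 286.4] [206.2 277.9]
red 222 268
0.006 [250.9 192.7]
0.106 [250.6 245.3]
0.128 [250.5 265. ]
0.158 [250.2 301.7]
174 [229.8 282.3] [209.9 267.8]
180 [224.8 285.3] [207.4 273. ]
186 [221.8 286.5] [205.8 276. ]
192 [220.6 287.3] [205.5 278. ]
198 [217.7 286.4] [205.9 280.1]
red 229 275
0.006 [251.  193.5]
0.106 [250.7 246.4]
0.128 [250.6 266.3]
0.158 [250.4 303.3]
```

```bash
python3 - <<'E'
from h import *
def red(n):
    im=load(n)['color'].astype(int); m=(im[...,2]-im[...,1]>80)[225:275,200:290]; xs=np.nonzero(m)[1]; return xs.min()+200,xs.max()+200
def body(n):
    g=load(n)['color'].sum(2)/3
    for v in(180,192):
        row=g[v,212:280]; i=np.nonzero(row>110)[0]; print(v,212+i[0],212+i[-1])
jaws.grip(1.0); r.hold(.3)
e=np.array([.1128,.9936,0])
p=np.array([.546,-.146,.110])-.0033*e
r.line_to(p,.03); r.hold(.3); snap('wrist','b2'); print(red('b2')); body('b2')
jaws.grip(0.0); r.hold(.2); st(); snap('wrist','b3'); print(red('b3'));body('b3')
E
```

```text
(np.int64(230), np.int64(276))
180 229 276
192 224 279
10.36 [ 0.5456 -0.1492  0.11  ] w 0.276 gf 30.0 F [0.6 1.4 0.3]
(np.int64(229), np.int64(275))
180 229 276
192 224 279
```

```bash
python3 - <<'E'
from h import *
x,y=.5456,-.1493
r.line_to([x,y,.125],.05); st()
r.line_to([x,y,.28],.2); r.line_to([.525,.28,.28],.3); r.line_to([.525,.28,.13],.2); r.line_to([.525,.28,.1075],.04); r.hold(.2); st()
snap('scene','s1',s=1.5)
jaws.grip(1.0); r.line_to([.525,.28,.28],.25)
q=[.5598,-.0358]
r.line_to([*q,.28],.3); r.line_to([*q,.12],.2); r.line_to([*q,.056],.08); r.hold(.3); st()
snap('wrist','z0'); jaws.grip(0.0); r.hold(.2); st(); snap('wrist','z1')
a,b=load('z0')['color'],load('z1')['color']
cv2.imwrite('pics/zz.png',np.hstack([cv2.resize(i[:,130:380],None,fx=1.56,fy=1.56) for i in(a,b)]))
E
```

```text
10.86 [ 0.5459 -0.1494  0.1254] w 0.276 gf 30.0 F [ 0.3  0.  -0.7]
15.18 [0.525  0.28   0.1075] w 0.276 gf 30.0 F [-0.9 -0.5 -1.5]
20.7 [ 0.5601 -0.0357  0.0564] w 1.005 gf 0.0 F [-0.  -0.1  0.1]
21.46 [ 0.5598 -0.0361  0.056 ] w 0.765 gf 30.0 F [-1.1 -0.8  0.6]
```

View pics/zz.png

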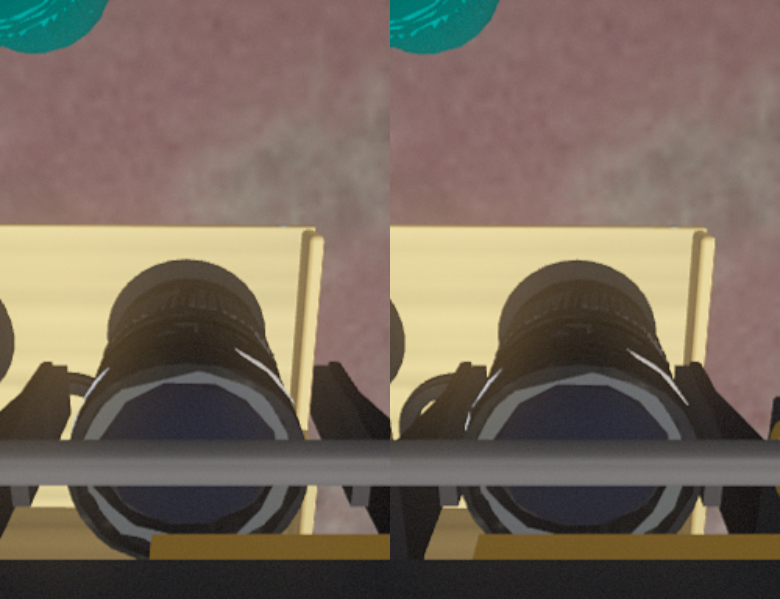

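```bash
python3 - <<'E'
from h import *
a,b=[cv2.cvtColor(load(n)['color'],6) for n in('z0','z1')]
for (v0,v1,u0,u1) in((235,282,190,320),(312,335,205,300),(195,235,215,285),(5,30,150,195)):
    R=cv2.matchTemplate(b[v0-6:v1+6,u0-10:u1+10],a[v0:v1,u0:u1],5); _,m,_,l=cv2.minMaxLoc(R); x,y=l
    f=lambda A,B,C:(A-C)/(2*(A-2*B+C)) if 0<1 else 0
    print(m,x-10+f(R[y,x-1],R[y,x],R[y,x+1]),y-6)
E
```

```text
0.7803641557693481 1.7878515 1
0.9613484144210815 1.9015065 1
0.9298712611198425 2.1280692 1Traceback (most recent call last):
  File "<stdin>", line 4, in <module>
cv2.error: OpenCV(4.12.0) /io/opencv/modules/imgproc/src/templmatch.cpp:1179: error: (-215:Assertion failed) _img.size().height <= _templ.size().height && _img.size().width <= _templ.size().width in function 'matchTemplate'
```

View pics/s1.png

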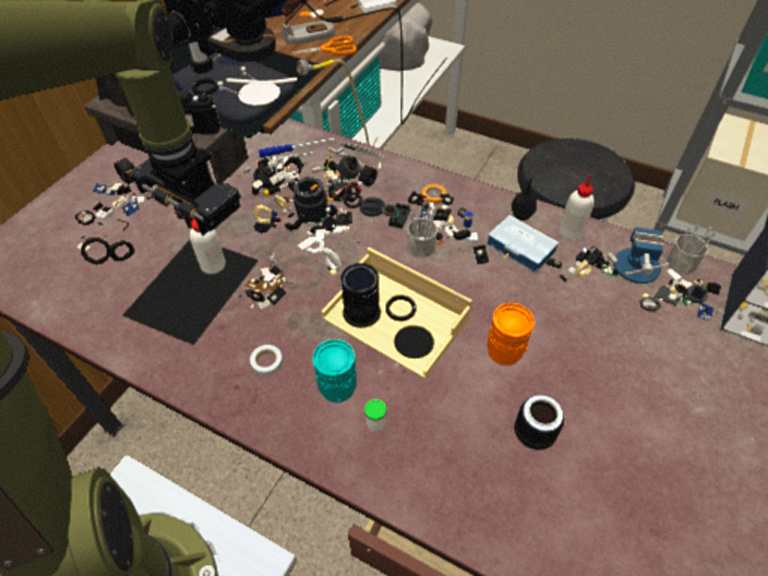

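The bottle stands upright on the mat. Next: move the zoom lens to the mat, then look straight down on the ring and the mount.

```bash
python3 - <<'E'
from h import *
x,y=.5598,-.0358
r.line_to([x,y,.07],.05); st()
r.line_to([x,y,.24],.2); r.line_to([.415,.28,.24],.3); r.line_to([.415,.28,.075],.2); r.line_to([.415,.28,.0535],.04); r.hold(.2); st()
jaws.grip(1.0); r.line_to([.415,.28,.25],.25)
r.line_to([.68,-.105,.25],.35); r.line_to([.68,-.105,.19],.2); r.hold(.3); c1=snap('wrist','ring')
r.line_to([.68,-.105,.25],.2); r.line_to([.568,-.403,.25],.3); r.hold(.3); c2=snap('wrist','mount'); st()
p1=w2px(c1,[.598,-.096,.016]).astype(int);p2=w2px(c2,[.485,-.393,.066]).astype(int); print(p1,p2)
cr=[]
for c,p in((c1,p1),(c2,p2)):
    u0,v0=max(p[0]-48,0),max(p[1]-48,0); print(u0,v0); cr.append(cv2.resize(c['color'][v0:v0+96,u0:u0+96],(392,392),interpolation=cv2.INTER_CUBIC))
cv2.imwrite('pics/rm.png',np.hstack(cr))
E
```

```text
21.94 [ 0.5599 -0.0356  0.0702] w 0.761 gf 30.0 F [-0.8  0.5 -3.8]
26.11 [0.415  0.28   0.0534] w 0.766 gf 30.0 F [-0.3 -0.5 -4.1]
32.02 [ 0.5685 -0.4022  0.2501] w 0.999 gf 0.0 F [ 0.9 -0.2 -0.2]
[250  92] [250  91]
202 44
202 43
```

View pics/rm.png

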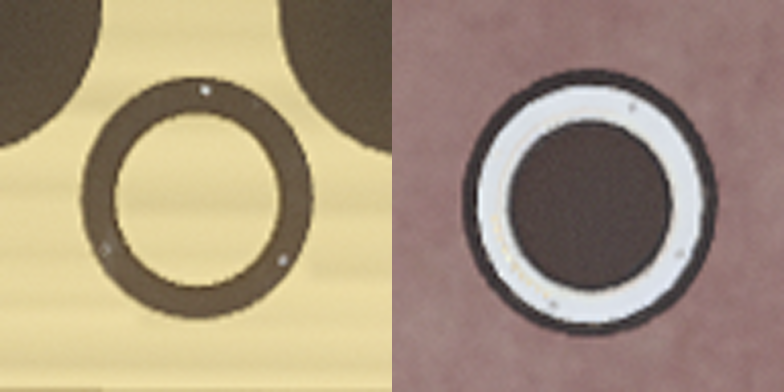

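```bash
python3 - <<'E'
from h import *
k=392/96
for n,x,y,z,u0,v0 in(('ring',197,198.5,.016,202,44),('mount',198,205,.066,202,43)):
    print(n,px2w(load(n),u0+(x+.5)/k-.5,v0+(y+.5)/k-.5,z).round(4))
E
```

```text
ring [ 0.5978 -0.097   0.016 ]
mount [ 0.4862 -0.3936  0.066 ]
```

```bash
python3 - <<'E'
from h import *
p=[.5978,-.0972]
r.line_to([.5978,-.0972,.25],.35); r.line_to([*p,.04],.2); r.line_to([*p,.0085],.05); r.hold(.2); st()
jaws.grip(0.0); r.hold(.2); st(); r.line_to([*p,.03],.06); st()
r.line_to([*p,.2],.25); m=[.4861,-.3943]; r.line_to([*m,.2],.3); r.line_to([*m,.09],.15); r.line_to([*m,.0695],.03); r.hold(.2); st()
r.line_to([*m,.0685],.02); r.hold(.2); st()
E
```

```text
35.23 [ 0.5981 -0.0973  0.0089] w 1.001 gf 0.0 F [-1.  -0.  -0.5]
36.06 [ 0.5978 -0.0972  0.0085] w 0.655 gf 30.0 F [-0.2  0.9 -1.1]
36.57 [ 0.5981 -0.0972  0.0306] w 0.654 gf 30.0 F [-0.4 -0.3 -0.3]
40.52 [ 0.4862 -0.3944  0.0697] w 0.654 gf 30.0 F [0.9 0.4 0.1]
40.98 [ 0.4862 -0.3943  0.0685] w 0.655 gf 30.0 F [0.3 0.6 0.5]
```

```bash
python3 - <<'E'
from h import *
m=[.4861,-.3943]
r.line_to([*m,.0681],.02); r.hold(.2); st(); jaws.grip(1.0); r.hold(.2)
r.line_to([*m,.15],.15); r.line_to([.568,-.403,.25],.25); r.hold(.3); c=snap('wrist','placed'); st()
cv2.imwrite('pics/pl.png',cv2.resize(c['color'][43:139,202:298],(588,588),interpolation=cv2.INTER_CUBIC))
E
```

```text
41.42 [ 0.4861 -0.3944  0.0685] w 0.655 gf 30.0 F [-1.9  1.7  5.1]
44.15 [ 0.5674 -0.4029  0.2495] w 0.998 gf 0.0 F [-0.   0.3 -0.2]
```

View pics/pl.png

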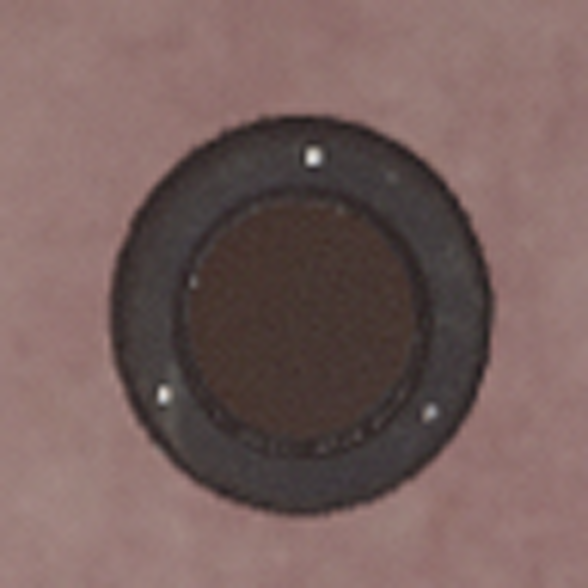

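```bash
python3 - <<'E'
from h import *
c=load('placed');k=6.125
for n,x,y,z in(('outline',301,315.5,.066),('hole top',304,322,.076),('dots',None,None,.076)):
    if x is None:
        P=[px2w(c,202+(a+.5)/k-.5,43+(b+.5)/k-.5,z) for a,b in((313,156),(164,394),(430,411))]
        A=np.array([[2*q[0],2*q[1],1] for q in P]); s=np.linalg.solve(A,[q[0]**2+q[1]**2 for q in P]); print('dots',s[:2].round(4),np.sqrt(s[2]+s[0]**2+s[1]**2)); continue
    print(n,px2w(c,202+(x+.5)/k-.5,43+(y+.5)/k-.5,z).round(4))
k=392/96;print(px2w(load('mount'),202+(198)/k-.5,43+(202)/k-.5,.066).round(4), 'lens outline before')
# dots of the ring in the bay
P=[px2w(load('ring'),202+(a+.5)/k-.5,44+(b+.5)/k-.5,.016) for a,b in((205,90),(106,250),(283,261))]
A=np.array([[2*q[0],2*q[1],1] for q in P]); s=np.linalg.solve(A,[q[0]**2+q[1]**2 for q in P]); print('ringdots',s[:2].round(4),np.sqrt(s[2]+s[0]**2+s[1]**2))
E
```

```text
outline [ 0.4856 -0.3938  0.066 ]
hole top [ 0.4866 -0.3934  0.076 ]
dots [ 0.4866 -0.3937] 0.02538500022876637
[ 0.4853 -0.3937  0.066 ] lens outline before
ringdots [ 0.5985 -0.0969] 0.02551798560728542
```

Ring centred to within about 0.5 mm. Now return the zoom lens, then the bottle.

```bash
python3 - <<'E'
from h import *
r.line_to([.415,.28,.26],.4); r.line_to([.415,.28,.075],.2); r.line_to([.415,.28,.0535],.06); r.hold(.2); jaws.grip(0.0); r.hold(.2); st()
x,y=.5597,-.0365
r.line_to([.415,.28,.24],.2); r.line_to([x,y,.24],.3); r.line_to([x,y,.075],.15); r.line_to([x,y,.0562],.03); r.hold(.3); st()
jaws.grip(1.0); r.hold(.1); r.line_to([x,y,.28],.2)
b=[.525,.28]
r.line_to([*b,.28],.35); r.line_to([*b,.13],.2); r.line_to([*b,.1075],.06); r.hold(.2); jaws.grip(0.0); r.hold(.2); st()
x,y=.5455,-.1496
r.line_to([*b,.29],.2); r.line_to([x,y,.29],.3); r.line_to([x,y,.13],.15); r.line_to([x,y,.1102],.03); r.hold(.3); st()
jaws.grip(1.0); r.hold(.1); r.line_to([x,y,.29],.2)
r.line_to([.635,-.10,.30],.25); r.hold(.3); st(); c=snap('wrist','w2')
cv2.imwrite('pics/w2c.png',cv2.resize(c['color'][45:185,150:345],None,fx=4,fy=4,interpolation=cv2.INTER_CUBIC))
snap('scene','s2',s=1.5)
E
```

```text
48.54 [0.4151 0.2801 0.0536] w 0.766 gf 30.0 F [-0.4  1.  -0.2]
53.26 [ 0.5593 -0.0365  0.0566] w 0.766 gf 30.0 F [-4.8  1.   6.1]
59.23 [0.525  0.2801 0.1075] w 0.276 gf 30.0 F [-0.1 -0.  -0.2]
64.21 [ 0.5457 -0.1495  0.1105] w 0.275 gf 30.0 F [-1.9  0.4  5. ]
67.44 [ 0.6344 -0.1008  0.3003] w 1.003 gf 0.0 F [-1.1 -0.1 -0. ]
```

View pics/w2c.png

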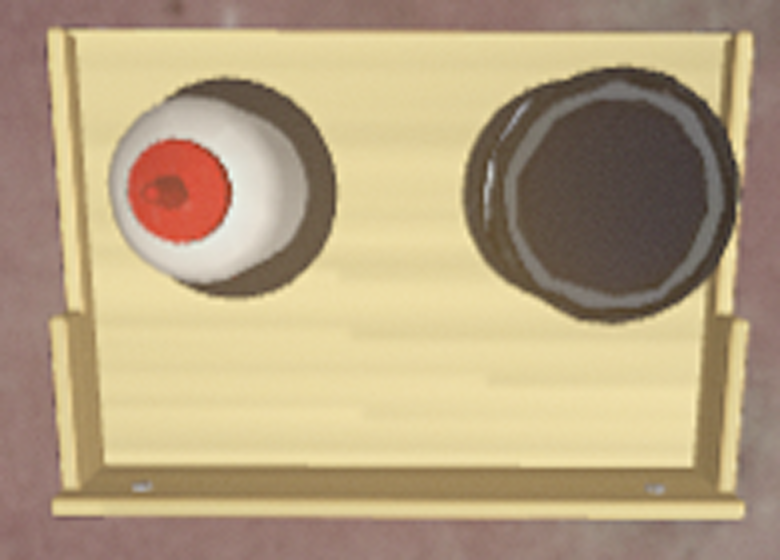

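View pics/s2.png

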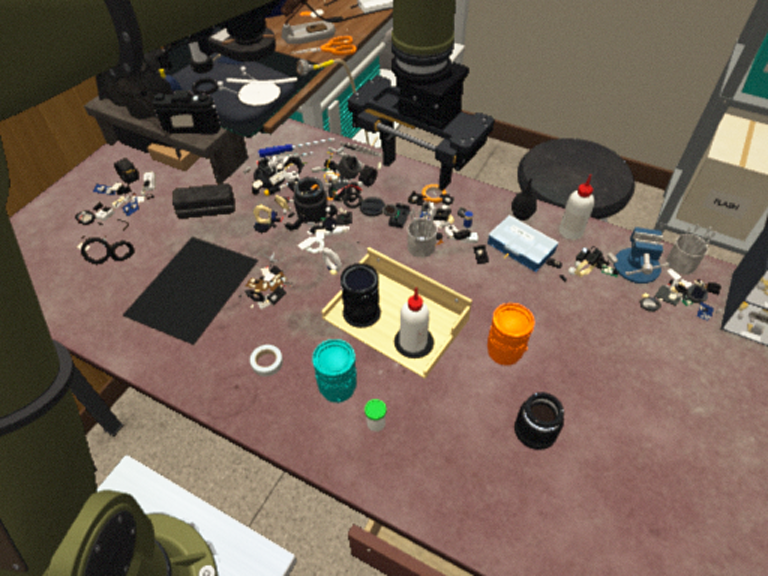

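Both objects are back within about 1 mm relative to the bay. The ring lies on the mount, the mat is clear and the bystanders look unchanged.

```bash
python3 -c "
from h import *
print(finish_job())"
```

```text
the job is handed in; nothing more can be done
None
```

The job is handed in: the ring lies flat and centred on the waiting lens's mount (within about 0.5 mm), and the zoom lens and bottle stand upright in the bay within about 1 mm of where they were, by my camera measurements, finished at about 68 s.

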